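# Lay out and oil a door-furniture kit, then stow the hex driver

## Robot

A 6-joint arm with a two-finger parallel gripper is mounted at the origin on the work surface. World frame = base frame: x ahead of the robot, y to its left, z up, the work surface at z = 0. Lengths are in m, angles in rad, forces in N, time in s.
With the tool pointing down it reaches from about 0.3 to 0.875 m from the base axis. Payload 6.4 kg.
Tool frame: the origin (TCP) lies on the centre line of the jaws, within the pads' length; the fingertips stand 19 mm ahead of it and the grasp point (between the pads) is the TCP (manip.tip_extent is the distance from the TCP to the fingertips, in m); z points along the fingers, y is the line along which they close (so a half turn about z gives the same grasp; the last joint's range is limited). The gripper opens to 88 mm and grips with 3 to 60 N. Pads are 18 mm wide; open, the fingers measure 123 mm over their backs; the gripper's body (75 mm by 187 mm) begins 45 mm behind the grasp point.
Start: joints at [0.991, 0.181, 1.607, -0, 1.354, -0.206], TCP at [0.21, 0.535, 0.258] pointing down, gripper open.
Joint ranges: [-2.99, 2.99], [-0.89, 2.07], [0.3, 2.58], [-1.14, 4.28], [0, 2.63], [-3.12, 3.12]. Speed limits (rad/s): [2.57, 2.57, 3.01, 3.14, 3.14, 3.14].

## Interface

Orientations are given as [roll, pitch, yaw] about the fixed x, y, z axes, in that order (R = Rz(yaw) Ry(pitch) Rx(roll)).
In Python, from workcell import manip gives the robot as it stands.
- The arm moves only by the tool apply_moves, never from a script. Its argument "increments" is a list that holds one entry, the list of rows, each a list of 7 numbers: the turn, a rotation vector about the tool's x, y, z in rad, then the shift along the tool's x, y, z in m, then the finger opening in m, from 0 to 0.0881. A call has 1 to 10 rows; each row is the pose to reach, as a shift and turn from the pose commanded when the call began, along the tool's axes at that moment; what a row does not reach only later rows make up. A row lasts 1/8 s, in which the tool goes at most 62.5 mm and 10.7 degrees, less where a joint would pass 70% of its speed; a pose out of reach is approached as far as the arm can. A call with a gripper value outside its range is refused whole. The fingers move at their own pace and stop on an object; "newtons" is the grip in N (left out, the last holds). Time passes only in rows, so rows that repeat a pose let the fingers close. It gives the time, the measured TCP pose, the force, the opening and the grip force at its end, in the units of the state.
- manip.sense(): the state, without advancing time (a new reading comes with each control period).
- manip.camera(name): name is "side" or "top"; returns a dict with "color" (420x560x3 uint8, red, green, blue), "z_map" (420x560 float32, m along the optical axis (not along the pixel's ray), 0 where there is no reading), "fovy" (degrees; the focal length in pixels is half the picture's height over the tangent of half this angle, whatever the lens; pixels are square), "cx", "cy" (the principal point, pixels), "dist_coeffs" ([k1, k2, p1, p2, k3] as OpenCV has them; the pictures are not rectified), "R" (3x3) and "t" (3): a world point X has camera coordinates R X + t. Camera axes: x right, y down, z forward; pixel columns grow to the right and rows downward; lengths in m; the calibration is good to about 2 mm. A picture is of the moment at which its call begins.
- manip.finish_job(): hands the job in; it is judged then, once.
The state is a dict: "t": time; "joint_positions": joint angles; "dq": joint speeds; "joint_torque": joint torques, N m; "ee_pos": TCP position; "orientation": TCP orientation; "wrist_force": force on the tool from outside, world axes, zero at the start; "torque": the same for the moment, N m; "finger_gap": finger opening in m; "finger_force": force on a finger pad.
Only numpy, scipy, OpenCV 4.12 (cv2) and the standard library are available. Lean on these libraries where they do the work, as an engineer would, in place of code of your own. Each camera call takes 0.05 s, during which the arm holds its last target. There are 200 camera calls.

## Task

Make up the fitting tray: lay every brass pull flat in a yellow-lined bay and every grey lever handle flat in a blue-lined bay, one to a bay, plates flat on the floor of the bay. When they are all in, press the red oil nozzle fully down for a moment and let it spring back; only after that pull the hex driver, which should stay dry, out of its holder and lay it flat along the grey-lined slot. Leave the porcelain knob, the padlock and the brush alone, and let go of everything at the end.

Things in the scene. Friction and masses are not known exactly. Their poses are not given: they have to be found in the camera images.
- tray: Black fixed tray, 218 (x) x 286 (y) mm; origin under its centre on the bench, z up. Floor 4 mm, rim and dividers 18 mm above the bench, 4-5 mm thick. On its -x side (near the robot) one grey-lined slot, 72 wide (x), 276 long (y). Beyond it five bays side by side, each 132 long (x), 52 wide (y): three on the -y side lined yellow, two on the +y side blue.
- slot (a point): Centre of the floor of the grey-lined driver slot (tray x -68 mm); axes as the tray: the slot runs along y.
- bay0 (a point): Centre of the floor of the yellow-lined bay 0 (52 mm wide in y, 132 mm long in x); axes as the tray.
- bay1 (a point): Centre of the floor of the yellow-lined bay 1 (52 mm wide in y, 132 mm long in x); axes as the tray.
- bay2 (a point): Centre of the floor of the yellow-lined bay 2 (52 mm wide in y, 132 mm long in x); axes as the tray.
- bay3 (a point): Centre of the floor of the blue-lined bay 3 (52 mm wide in y, 132 mm long in x); axes as the tray.
- bay4 (a point): Centre of the floor of the blue-lined bay 4 (52 mm wide in y, 132 mm long in x); axes as the tray.
- pull0: Brass door pull on a flat plate 112 x 38 x 5 mm; above it a straight bar 84 long, 14 wide, from 26 to 40 mm above the underside, on two 12 mm posts 34 mm either side of the centre. Origin: centre of the plate underside; x along the plate, z up. May be absent.
- pull1: Brass door pull on a flat plate 112 x 38 x 5 mm; above it a straight bar 84 long, 14 wide, from 26 to 40 mm above the underside, on two 12 mm posts 34 mm either side of the centre. Origin: centre of the plate underside; x along the plate, z up. May be absent.
- pull2: Brass door pull on a flat plate 112 x 38 x 5 mm; above it a straight bar 84 long, 14 wide, from 26 to 40 mm above the underside, on two 12 mm posts 34 mm either side of the centre. Origin: centre of the plate underside; x along the plate, z up. May be absent.
- lever0: Grey cast lever handle on a flat plate 112 x 38 x 5 mm; a round neck (20 mm) at x = -36 mm carries a lever 14 wide from x = -44 to +50 mm, from 26 to 40 mm above the underside. Origin: centre of the plate underside; x along the plate, z up. May be absent.
- lever1: Grey cast lever handle on a flat plate 112 x 38 x 5 mm; a round neck (20 mm) at x = -36 mm carries a lever 14 wide from x = -44 to +50 mm, from 26 to 40 mm above the underside. Origin: centre of the plate underside; x along the plate, z up. May be absent.
- driver: Hex driver, 175 mm long: orange square handle 80 x 24 x 24 mm with a bright shaft 8 mm thick and 95 mm long. Origin: middle of the handle; x points along the shaft to its tip (tip at x = +135 mm, handle from -40 to +40). It starts in the leaning holder, handle up.
- holder: Fixed wooden foot 110 x 60 x 12 mm with a red square tube (22 mm outside, 14 mm inside, 105 mm deep) leaning 35 degrees from upright towards its own +x. Origin under the foot.
- holder_mouth (a point): Centre of the mouth of the holder tube, about 105 mm above the bench; the driver handle stands above it, its shaft inside.
- oil_bottle: Fixed amber oil bottle, 54 mm wide, behind the tray (its +x side), on a 70 mm square foot; origin under its centre; red pump nozzle on top, its short spout pointing towards the tray.
- oil_top (a point): Centre of the top face of the red pump nozzle (28 mm wide), 122 mm above the bench at rest; press straight down.
- oil_nozzle (a joint): Pump nozzle travel: 0 up, 0.008 m fully down; sprung, about 5 N at the bottom.
- knob: White porcelain door knob, 54 mm wide, 62 mm tall; origin under its centre. Bystander.
- padlock: Brass padlock lying flat, body 34 x 44 x 22 mm; origin under its body. Bystander.
- brush: Bench brush lying flat; origin under it. Bystander.

How it is judged:
On the way, in this order (a step that is already met when the one before it is completed fails the run):
1. every pull and lever present lies flat in a bay of its colour (x of pull0 in the frame of tray between 0.02 and 0.056 m and y of pull0 in the frame of tray between -0.14 and 0.026 m and z of each of pull0, pull1, pull2, lever0, lever1 in the frame of tray below 0.0075 m and angle between each of pull0, pull1, pull2, lever0, lever1's own z axis and vertical below 0.08 rad and angle between the x axis of each of pull0, pull1, pull2, lever0, lever1 and the x axis of tray, either way round below 0.25 rad and linear speed of each of pull0, pull1, pull2, lever0, lever1 below 0.03 m/s and x of pull1 in the frame of tray between 0.02 and 0.056 m and y of pull1 in the frame of tray between -0.14 and 0.026 m and x of pull2 in the frame of tray between 0.02 and 0.056 m and y of pull2 in the frame of tray between -0.14 and 0.026 m and x of lever0 in the frame of tray between 0.02 and 0.056 m and y of lever0 in the frame of tray between 0.03 and 0.14 m and x of lever1 in the frame of tray between 0.02 and 0.056 m and y of lever1 in the frame of tray between 0.03 and 0.14 m), for 0.2 s.
2. the oil nozzle is pressed down (over 6 of its 8 mm) (value of joint oil_nozzle above 0.006 m), for 0.1 s.
3. the nozzle is up again, the driver not yet in the slot (value of joint oil_nozzle below 0.002 m and not (x of driver in the frame of tray between -0.098 and -0.038 m and y of driver in the frame of tray between -0.13 and 0.13 m and z of driver in the frame of tray below 0.021 m and angle between driver's own x axis and vertical above 1.45 rad and angle between the x axis of driver and the y axis of tray, either way round below 0.35 rad and linear speed of driver below 0.03 m/s)), for 0.1 s.
4. the driver lies flat along the slot (x of driver in the frame of tray between -0.098 and -0.038 m and y of driver in the frame of tray between -0.13 and 0.13 m and z of driver in the frame of tray below 0.021 m and angle between driver's own x axis and vertical above 1.45 rad and angle between the x axis of driver and the y axis of tray, either way round below 0.35 rad and linear speed of driver below 0.03 m/s), for 0.2 s.
At the end, for the whole second after the job is handed in: Pulls in yellow bays, levers in blue: within 18 mm of mid-bay lengthwise, plate on the floor (3.5 mm) and flat (0.08 rad), along the bay within 0.25 rad, at rest; driver flat in the grey slot, along it within 0.35 rad; nozzle up (all of step 1 and all of step 4 and value of joint oil_nozzle below 0.002 m); the robot touches nothing.
It fails at once if the knob is moved by more than 50 mm (distance of knob from where it was at the start of the episode above 0.05 m).
It fails at once if the padlock is moved by more than 50 mm (distance of padlock from where it was at the start of the episode above 0.05 m).
It fails at once if the brush is moved by more than 50 mm (distance of brush from where it was at the start of the episode above 0.05 m).
Of pull0, pull1, pull2, lever0, lever1 only 3 to 5 are there at a start; the rules pass over those that are not, and their reading is None.
At some moment in a run one of pull0, pull1, pull2, lever0, lever1 may be knocked a few centimetres aside while the robot is not near it.
Once in a run the grip may slacken for a moment while it holds something.
It also fails if it takes over 210 s, if anything falls off the work surface, if the arm or the gripper's body presses on something with over 40 N, if the wrist force passes 120 N, or if a joint passes its speed limit or range.

## Working session

There is one attempt and no reset: what is moved stays moved. The work goes in short steps, Python scripts to look and compute and a tool call to move; the robot and the scene stay as the last step left them, time stands still between calls to the robot, and variables do not carry over. Pictures are saved under pics/ and viewed, at most 14 in all, crops included, and the job is handed in when it is done.

Besides the shell and the picture viewer there is one more tool, called after "Request:" in YAML: its name, and indented under it one key for each argument. apply_moves: Moves the arm, as the interface text tells. Its arguments: {"type":"object","properties":{"increments":{"type":"array","items":{"type":"array","items":{"type":"array","items":{"type":"number"}}}},"newtons":{"type":"number"}},"required":["increments"]}

```bash
mkdir -p pics
cat > h.py <<'E'
import numpy as np,cv2,sys
from workcell import manip
from scipy.spatial.transform import Rotation as Rn
def cam(n):
    c=manip.camera(n);np.savez(f'{n}.npz',**{k:np.asarray(v) for k,v in c.items()});return c
def load(n): return np.load(f'{n}.npz')
def xyz(c):
    h,w=c['z_map'].shape;f=h/2/np.tan(np.radians(float(c['fovy']))/2)
    K=np.array([[f,0,float(c['cx'])],[0,f,float(c['cy'])],[0,0,1]])
    uv=np.stack(np.meshgrid(np.arange(w),np.arange(h)),-1).reshape(-1,1,2).astype(float)
    n=cv2.undistortPoints(uv,K,c['dist_coeffs'].astype(float)).reshape(h,w,2)
    z=c['z_map'];P=np.dstack([n*z[...,None],z])
    P=(P-c['t'])@c['R'];P[z==0]=np.nan;return P
def save(c,name,box=None,s=1):
    im=c['color'][...,::-1]
    if box: im=im[box[1]:box[3],box[0]:box[2]]
    cv2.imwrite(f'pics/{name}.png',cv2.resize(im,None,fx=s,fy=s,interpolation=cv2.INTER_CUBIC))
E
python3 - <<'E'
from h import *
for n in('top','side'):
    cam(n);c=load(n);save(c,n+'0',s=1.42);print(n,c['fovy'],c['R'].round(2).tolist(),c['t'])
print(manip.sense(),manip.tip_extent)
E
```

```text
top 55.07392626563713 [[0.0, -1.0, -0.02], [-0.98, 0.0, -0.18], [0.18, 0.02, -0.98]] [-0.00100137  0.5864012   0.91098146]
side 54.76481511996706 [[-1.0, -0.1, 0.01], [-0.07, 0.7, -0.71], [0.06, -0.71, -0.7]] [0.58687815 0.11372901 0.95596718]
{'t': 0.1, 'joint_positions': array([ 9.90704505e-01,  1.81422563e-01,  1.60787444e+00, -4.09825386e-05,
        1.35381372e+00, -2.06285076e-01]), 'dq': array([ 0.00048242, -0.00121525, -0.00366304, -0.00057218,  0.00016602,
       -0.00066807]), 'joint_torque': array([ 1.48004699e-03, -4.34821236e+01, -3.42694652e+01,  7.04845972e-02,
        3.39266926e-02, -2.68833190e-05]), 'ee_pos': array([0.20970678, 0.53491924, 0.25694129]), 'orientation': array([-3.14009858e+00, -2.71778283e-04,  2.76779456e+00]), 'wrist_force': array([0.71598815, 0.41197313, 0.25378922]), 'torque': array([-0.03653871, -0.04921542,  0.02425572]), 'finger_force': 0.0, 'finger_gap': 0.08832807136030002} 0.019
```

View pics/top0.png

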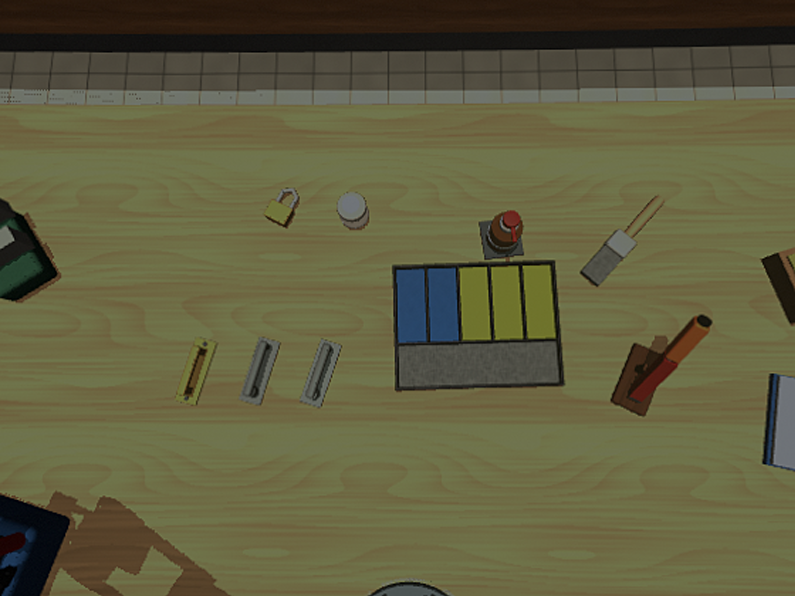

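View pics/side0.png

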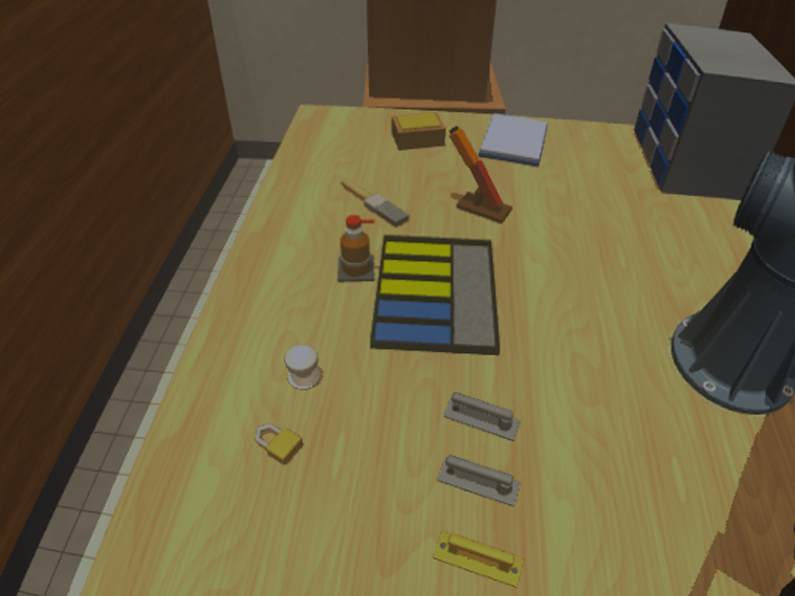

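The top view (×1.42) shows the pull at (197,371), levers at (260,371) and (321,373), the tray between (393,265) and (562,388), the nozzle at (511,218), and the driver leaning with its handle end at (704,320). Only 3 fittings are there. The side view confirms this; the lever necks are at the near-robot end.

```bash
cat > meas.py <<'E'
from h import *
def blobs(n,zlo=0.003,zhi=0.3,show=True):
    c=load(n);P=xyz(c);return c,P
def top_rect(P,c,box,zlo,zhi):
    x0,y0,x1,y1=box;Q=P[y0:y1,x0:x1].reshape(-1,3);m=(Q[:,2]>zlo)&(Q[:,2]<zhi);Q=Q[m]
    r=cv2.minAreaRect((Q[:,:2]*1000).astype(np.float32));b=cv2.boxPoints(r)
    e=max((b[1]-b[0],b[2]-b[1]),key=np.linalg.norm)
    return len(Q),np.round(r[0],1),np.round(sorted(r[1]),1),round(np.degrees(np.arctan2(e[1],e[0]))%180,1),np.median(Q[:,2]).round(4)
E
python3 - <<'E'
from meas import *
S=1.42
for n,items in {'top':dict(pull=(120,225,155,295),lev0=(160,225,203,295),lev1=(203,225,250,295)),
 'side':dict(pull=(295,370,375,415),lev0=(300,315,372,360),lev1=(305,270,372,315))}.items():
    c=load(n);P=xyz(c)
    for k,b in items.items():
        print(n,k,'plate',top_rect(P,c,b,0.003,0.009),'bar',top_rect(P,c,b,0.032,0.046))
    if n=='top':
        for nm,b in dict(bench=(260,290,300,330),).items(): print(nm,np.nanmedian(P[b[1]:b[3],b[0]:b[2],2]))
        print('tray',top_rect(P,c,(268,178,405,280),0.014,0.022), 'nozzle',)
    hsv=cv2.cvtColor(c['color'],cv2.COLOR_RGB2HSV)
    red=((hsv[...,0]<8)|(hsv[...,0]>174))&(hsv[...,1]>150)&(hsv[...,2]>60)
    m=red&(P[...,2]>0.11)&(P[...,2]<.13);Q=P[m];print('noz red',len(Q),np.median(Q,0),Q.min(0),Q.max(0))
    m=(hsv[...,0]<16)&(hsv[...,1]>120)&(P[...,2]>0.03)&(P[...,1]<-.2)&(P[...,1]>-.6)&(P[...,0]>.3)&(P[...,0]<.7)
    Q=P[m]; print('drv',len(Q)); 
    for z in np.arange(.03,.2,.015):
        q=Q[abs(Q[:,2]-z)<.0075]
        if len(q)>3: print(round(z,3),len(q),q.mean(0).round(4),np.ptp(q,0).round(3))
    q=Q[np.argmax(Q[:,2])];print(q)
E
```

```text
top pull plate (376, array([452. , 371.5]), array([ 79.4, 164.7]), np.float32(2.8), np.float64(0.0047)) bar (232, array([448.9, 368.4]), array([14.5, 84.8]), np.float32(166.1), np.float64(0.0384))
top lev0 plate (386, array([453.2, 262.6]), array([ 98.3, 168.2]), np.float32(179.6), np.float64(0.0045)) bar (248, array([452. , 255.8]), array([14.4, 94.6]), np.float32(164.8), np.float64(0.0389))
top lev1 plate (423, array([453.1, 154.5]), array([113.2, 168.2]), np.float32(179.8), np.float64(0.0047)) bar (237, array([448.5, 150.4]), array([14.2, 92.3]), np.float32(162.8), np.float64(0.0387))
bench -0.0006448707179364033
tray (1395, array([ 529.1, -118. ]), array([218.1, 285.9]), np.float32(91.7), np.float64(0.0176)) nozzle
noz red 150 [ 0.6792792  -0.16895841  0.12099574] [ 0.45068334 -0.41051233  0.11000338] [ 0.69740931 -0.15334419  0.12664347]
drv 918
0.03 38 [ 0.4102 -0.3778  0.0337] [0.03  0.021 0.007]
0.045 85 [ 0.4221 -0.3825  0.0454] [0.05  0.024 0.015]
0.06 83 [ 0.4296 -0.3854  0.0592] [0.039 0.02  0.014]
0.075 93 [ 0.4378 -0.3903  0.075 ] [0.042 0.025 0.015]
0.09 87 [ 0.4472 -0
[... 958 characters left out ...]
68018323 -0.16302914  0.12090331] [ 0.45373028 -0.40479186  0.1102504 ] [ 0.69574401 -0.15090051  0.12432283]
drv 576
0.03 31 [ 0.4173 -0.3758  0.0332] [0.035 0.025 0.007]
0.045 62 [ 0.4256 -0.3784  0.045 ] [0.05  0.026 0.014]
0.06 63 [ 0.4345 -0.3824  0.0598] [0.038 0.026 0.014]
0.075 58 [ 0.4432 -0.3871  0.0752] [0.038 0.027 0.014]
0.09 65 [ 0.4534 -0.3926  0.0901] [0.04  0.024 0.015]
0.105 65 [ 0.4637 -0.3966  0.1054] [0.043 0.027 0.014]
0.12 61 [ 0.4772 -0.4014  0.1202] [0.04  0.023 0.015]
0.135 64 [ 0.4866 -0.4066  0.1349] [0.036 0.021 0.014]
0.15 62 [ 0.4987 -0.4124  0.1495] [0.039 0.021 0.014]
0.165 45 [ 0.5052 -0.4163  0.163 ] [0.029 0.019 0.013]
[ 0.50909887 -0.42164565  0.17057858]
```

```bash
cat >> h.py <<'E'
def tool(yaw,tilt=0):
    "tool down, x heading yaw deg; tilt deg: z swung towards heading of -x (outward)"
    return Rn.from_euler('z',yaw,degrees=True)*Rn.from_euler('y',tilt,degrees=True)*Rn.from_euler('x',180,degrees=True)
def plan(*wps):
    "waypoints (xyz mm, yaw, tilt) -> deltas from the measured pose"
    s=manip.sense();p=s['ee_pos'];R=Rn.from_euler('xyz',s['orientation'])
    lp,lr=p,R
    for w in wps:
        q=np.array(w[0])/1000;Q=tool(*w[1:])
        d=R.inv().apply(q-p);r=(R.inv()*Q).as_rotvec()
        k=max(np.linalg.norm(q-lp)/.0625,np.degrees((lr.inv()*Q).magnitude())/10.7)
        print(r.round(3).tolist(),d.round(4).tolist(),'rows',round(k,1));lp,lr=q,Q
def T(x,y,c=(529.1,-118.),a=1.7):
    a=np.radians(a);return np.array([c[0]+x*np.cos(a)-y*np.sin(a),c[1]+x*np.sin(a)+y*np.cos(a)])
E
python3 - <<'E'
from meas import *
c=load('side');P=xyz(c)
print(top_rect(P,c,(258,163,355,250),0.013,0.022))
plan(([448.4,370.2,90],166),([448.4,370.2,36],166))
E
```

```text
(1289, array([ 539.9, -115.3]), array([240.4, 291.6]), np.float32(91.8), np.float64(0.0168))
[-0.001, -0.0, -0.129] [-0.2824, -0.0659, 0.167] rows 5.4
[-0.001, -0.0, -0.129] [-0.2824, -0.0659, 0.221] rows 0.9
```

Request:
apply_moves:
  increments:
    - [[0,0,-0.129,-0.2824,-0.0659,0.167,0.06],[0,0,-0.129,-0.2824,-0.0659,0.167,0.06],[0,0,-0.129,-0.2824,-0.0659,0.167,0.06],[0,0,-0.129,-0.2824,-0.0659,0.167,0.06],[0,0,-0.129,-0.2824,-0.0659,0.167,0.06],[0,0,-0.129,-0.2824,-0.0659,0.167,0.06],[0,0,-0.129,-0.2824,-0.0659,0.167,0.06],[0,0,-0.129,-0.2824,-0.0659,0.221,0.06],[0,0,-0.129,-0.2824,-0.0659,0.221,0.06],[0,0,-0.129,-0.2824,-0.0659,0.221,0.06]]
  newtons: 50

```text
t: 1.35
ee_pos: [0.4486, 0.3723, 0.0385]
orientation: [3.14, 0.001, 2.899]
wrist_force: [1.2, -0.2, 0.3]
finger_gap: 0.0604
finger_force: 0.0
```

Request:
apply_moves:
  increments:
    - [[0,0,0,0,0,0,0.0],[0,0,0,0,0,0,0.0],[0,0,0,0,0,0,0.0],[0,0,0,0,0,0,0.0],[0,0,0,0,0,-0.06,0.0],[0,0,0,0,0,-0.06,0.0]]

```text
t: 2.1
ee_pos: [0.4519, 0.3725, 0.1012]
orientation: [3.136, 0.006, 2.897]
wrist_force: [0.1, 1.2, -0.3]
finger_gap: 0.0022
finger_force: 0.0
```

Run:
```python
from h import *
cam('top');save(load('top'),'top1',s=1.42)
a=T(38,-56,c=(529.1,-116.5))
plan(([*a,100],181.7),([*a,42],181.7))
```

```text
[0.003, 0.004, -0.275] [-0.2464, -0.4981, -0.0017] rows 8.9
[0.003, 0.004, -0.275] [-0.2462, -0.4983, 0.0563] rows 0.9
```

View pics/top1.png

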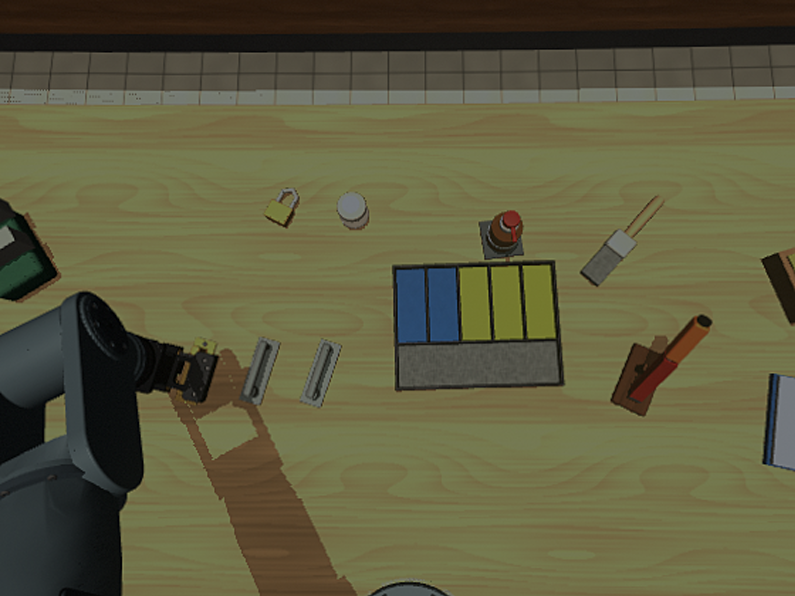

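The pull is still on the bench under the gripper at about (207,360). The fingers hadn't closed before the lift, so I'll measure again from the side.

Run:
```python
from meas import *
cam('side');c=load('side');P=xyz(c);save(c,'side1',(260,240,440,420),3.3)
print(top_rect(P,c,(295,370,375,415),.032,.046))
plan(([448.4,370.2,36],166))
```

```text
(196, array([447.8, 371.3]), array([14.5, 83.5]), np.float32(165.9), np.float64(0.0396))
[0.001, 0.001, -0.001] [0.0007, -0.001, 0.0614] rows 1.0
```

View pics/side1.png

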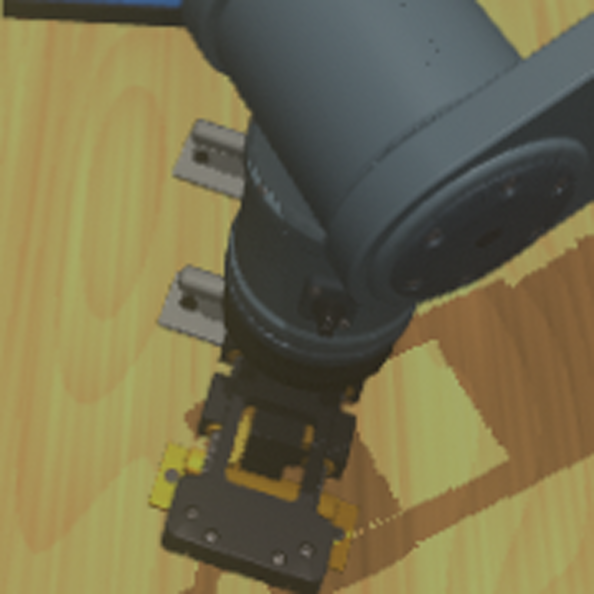

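The side crop shows the pull unmoved with the gripper above it at (255,500). I'll open, go down, and close for longer.

Request:
apply_moves:
  increments:
    - [[0,0,0,0,0,0,0.05],[0,0,0,0,0,0,0.05],[0,0,0,0,0,0,0.05],[0,0,0,0,0,0,0.05],[0,0,0,0.0007,-0.001,0.0614,0.05],[0,0,0,0.0007,-0.001,0.0614,0.05],[0,0,0,0.0007,-0.001,0.0614,0.05]]

```text
t: 3.08
ee_pos: [0.4484, 0.3704, 0.0364]
orientation: [3.141, 0.0, 2.897]
wrist_force: [0.6, -0.4, 0.4]
finger_gap: 0.05
finger_force: 0.0
```

Request:
apply_moves:
  increments:
    - [[0,0,0,0,0,0,0],[0,0,0,0,0,0,0],[0,0,0,0,0,0,0],[0,0,0,0,0,0,0],[0,0,0,0,0,0,0],[0,0,0,0,0,0,0],[0,0,0,0,0,0,0],[0,0,0,0,0,0,0]]

```text
t: 4.08
ee_pos: [0.4481, 0.3701, 0.0358]
orientation: [3.141, 0.0, 2.897]
wrist_force: [-1.7, -1.6, 5.6]
finger_gap: 0.013
finger_force: 49.9
```

Run:
```python
from h import *
a=T(38,-56,c=(529.1,-116.5))
plan(([448,370,110],166),([*a,110],181.7),([*a,41],181.7))
```

```text
[0.0, 0.0, -0.0] [0.0, -0.0001, -0.0742] rows 1.2
[0.0, 0.0, -0.274] [-0.2483, -0.4961, -0.0742] rows 8.9
[0.0, 0.0, -0.274] [-0.2482, -0.4961, -0.0052] rows 1.1
```

Request:
apply_moves:
  increments:
    - [[0,0,0,0,0,-0.0742,0],[0,0,0,0,0,-0.0742,0],[0,0,-0.274,-0.248,-0.496,-0.0742,0],[0,0,-0.274,-0.248,-0.496,-0.0742,0],[0,0,-0.274,-0.248,-0.496,-0.0742,0],[0,0,-0.274,-0.248,-0.496,-0.0742,0],[0,0,-0.274,-0.248,-0.496,-0.0742,0],[0,0,-0.274,-0.248,-0.496,-0.0742,0],[0,0,-0.274,-0.248,-0.496,-0.0742,0],[0,0,-0.274,-0.248,-0.496,-0.0742,0]]

```text
t: 5.32
ee_pos: [0.5548, -0.1152, 0.1083]
orientation: [3.141, -0.001, -3.113]
wrist_force: [0.4, 0.5, -1.7]
finger_gap: 0.0133
finger_force: 49.9
```

Run:
```python
from h import *
a=T(38,-56,c=(529.1,-116.5))
s=manip.sense();print(s['ee_pos'],s['finger_gap'])
plan(([*a,110],181.7),([*a,41],181.7))
cam('side');save(load('side'),'side2',(200,130,440,310),3.3)
```

```text
[ 0.55484212 -0.11524207  0.10832173] 0.013265178348568935
[0.001, -0.001, -0.001] [-0.0123, -0.0565, -0.0017] rows 0.9
[0.001, -0.001, -0.001] [-0.0124, -0.0565, 0.0673] rows 1.1
```

View pics/side2.png

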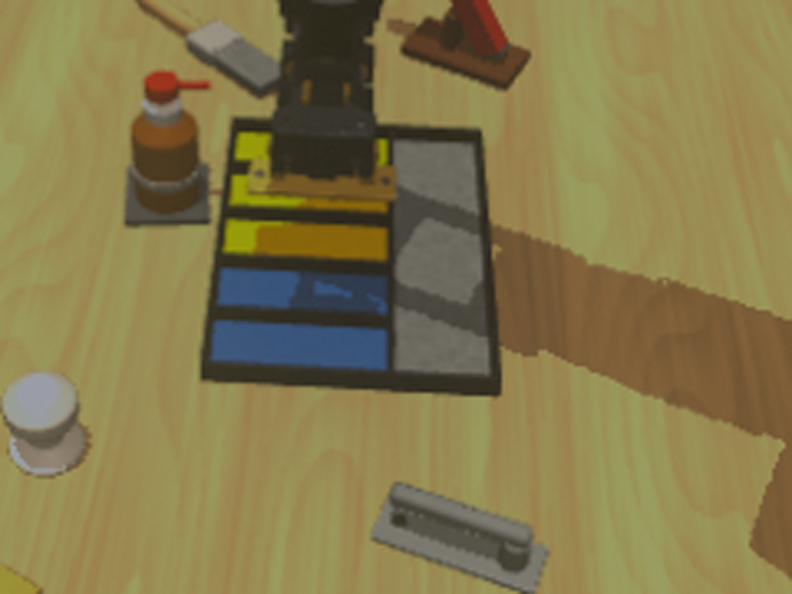

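The pull is held level over the tray at (320,180). I'll move over bay 1 and lower it.

Request:
apply_moves:
  increments:
    - [[0,0,0,-0.0123,-0.0565,0,0],[0,0,0,-0.0123,-0.0565,0,0],[0,0,0,-0.0123,-0.0565,0,0],[0,0,0,-0.0123,-0.0565,0.05,0],[0,0,0,-0.0123,-0.0565,0.0673,0],[0,0,0,-0.0123,-0.0565,0.0673,0],[0,0,0,-0.0123,-0.0565,0.0673,0.035],[0,0,0,-0.0123,-0.0565,0.0673,0.035],[0,0,0,-0.0123,-0.0565,0.0673,0.035],[0,0,0,-0.0123,-0.0565,0.0673,0.035]]

```text
t: 6.62
ee_pos: [0.5696, -0.1698, 0.0426]
orientation: [-3.141, 0.001, -3.112]
wrist_force: [-1.0, 0.6, -0.5]
finger_gap: 0.035
finger_force: 0.0
```

Request:
apply_moves:
  increments:
    - [[0,0,0,0,0,-0.07,0.05],[0,0,0,0,0,-0.07,0.05],[0,0,0,-0.1,0.14,-0.1,0.05],[0,0,0,-0.1,0.14,-0.1,0.05],[0,0,0,-0.1,0.14,-0.1,0.05]]

```text
t: 7.25
ee_pos: [0.6662, -0.0249, 0.1425]
orientation: [3.142, 0.0, -3.112]
wrist_force: [-0.1, 0.2, -0.1]
finger_gap: 0.0497
finger_force: 0.0
```

Run:
```python
from meas import *
cam('top');cam('side');c=load('top');P=xyz(c);save(c,'top2',(160,150,440,330),2.8)
print(top_rect(P,c,(160,225,203,295),.032,.046),top_rect(P,c,(203,225,250,295),.032,.046))
c=load('side');P=xyz(c)
print(top_rect(P,c,(300,315,372,360),.032,.046),top_rect(P,c,(305,270,372,315),.032,.046))
```

```text
(244, array([452.1, 256.6]), array([14.8, 94.7]), np.float32(165.0), np.float64(0.0388)) (0, array([0., 0.]), array([0., 0.]), np.float32(0.0), np.float64(nan))
(365, array([451.5, 261. ]), array([15.3, 93.8]), np.float32(164.6), np.float64(0.0385)) (297, array([447.6, 154.4]), array([16.3, 94.1]), np.float32(161.4), np.float64(0.038))
  return _methods._mean(a, axis=axis, dtype=dtype,
  ret = ret.dtype.type(ret / rcount)
```

View pics/top2.png

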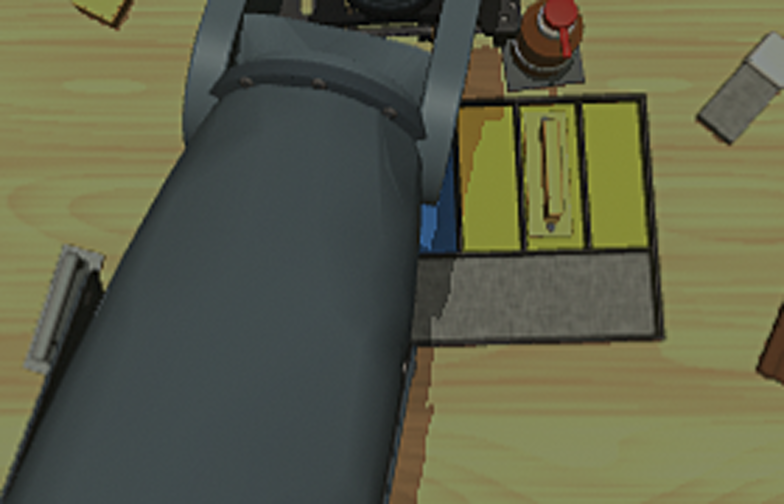

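The pull sits in bay 1 at (552,175). Next is the nearer lever.

Run:
```python
from h import *
plan(([442.3,154.5,110],162.2),([442.3,154.5,36],162.2))
```

```text
[0.001, 0.003, 0.344] [0.2193, 0.1845, 0.0326] rows 4.6
[0.001, 0.003, 0.344] [0.2195, 0.1845, 0.1066] rows 1.2
```

Request:
apply_moves:
  increments:
    - [[0,0,0.344,0.2193,0.1845,0.0326,0.05],[0,0,0.344,0.2193,0.1845,0.0326,0.05],[0,0,0.344,0.2193,0.1845,0.0326,0.05],[0,0,0.344,0.2193,0.1845,0.0326,0.05],[0,0,0.344,0.2193,0.1845,0.0326,0.05],[0,0,0.344,0.2193,0.1845,0.0326,0.05],[0,0,0.344,0.2193,0.1845,0.0326,0.05],[0,0,0.344,0.2195,0.1845,0.1066,0.05],[0,0,0.344,0.2195,0.1845,0.1066,0.05],[0,0,0.344,0.2195,0.1845,0.1066,0.05]]

```text
t: 8.6
ee_pos: [0.4406, 0.1506, 0.0354]
orientation: [-3.141, -0.002, 2.826]
wrist_force: [0.3, -0.1, 0.5]
finger_gap: 0.0503
finger_force: 0.0
```

Request:
apply_moves:
  increments:
    - [[0,0,0,0,0,0,0],[0,0,0,0,0,0,0],[0,0,0,0,0,0,0],[0,0,0,0,0,0,0],[0,0,0,0,0,0,0],[0,0,0,0,0,0,0],[0,0,0,0,0,0,0],[0,0,0,0,0,0,0]]

```text
t: 9.6
ee_pos: [0.4411, 0.1516, 0.0363]
orientation: [3.141, 0.001, 2.827]
wrist_force: [-0.9, 2.0, 6.5]
finger_gap: 0.0132
finger_force: 50.0
```

Run:
```python
from h import *
a=T(33,56,c=(529.1,-116.5))
s=manip.sense();p=s['ee_pos']*1000
plan(([p[0],p[1],110],162.2),([*a,110],181.7),([*a,p[2]+5],181.7))
```

```text
[0.001, 0.001, -0.004] [-0.0001, 0.0001, -0.0737] rows 1.2
[0.001, 0.001, -0.344] [-0.1789, -0.1638, -0.0736] rows 3.9
[0.001, 0.001, -0.344] [-0.1788, -0.1638, -0.0049] rows 1.1
```

Request:
apply_moves:
  increments:
    - [[0,0,0,0,0,-0.0737,0],[0,0,0,0,0,-0.0737,0],[0,0,-0.344,-0.1789,-0.1638,-0.0737,0],[0,0,-0.344,-0.1789,-0.1638,-0.0737,0],[0,0,-0.344,-0.1789,-0.1638,-0.0737,0],[0,0,-0.344,-0.1789,-0.1638,-0.0737,0],[0,0,-0.344,-0.1789,-0.1638,-0.0737,0],[0,0,-0.344,-0.1789,-0.1638,-0.0737,0]]

```text
t: 10.6
ee_pos: [0.5584, -0.0595, 0.1077]
orientation: [3.14, -0.003, -3.113]
wrist_force: [-0.5, -0.1, -3.3]
finger_gap: 0.0135
finger_force: 50.0
```

Run:
```python
from h import *
a=T(33,56,c=(529.1,-116.5))
s=manip.sense();p=s['ee_pos']*1000;print(p,s['finger_gap'])
plan(([*a,110],181.7),([*a,41.3],181.7))
```

```text
[558.39430643 -59.50952385 107.74115707] 0.013504711088833828
[0.001, -0.003, -0.001] [-0.002, -0.0001, -0.0023] rows 0.0
[0.001, -0.003, -0.001] [-0.0022, -0.0002, 0.0664] rows 1.1
```

Request:
apply_moves:
  increments:
    - [[0,0,0,-0.002,0,0.05,0],[0,0,0,-0.002,0,0.0664,0],[0,0,0,-0.002,0,0.0664,0],[0,0,0,-0.002,0,0.0664,0.035],[0,0,0,-0.002,0,0.0664,0.035],[0,0,0,-0.002,0,0.0664,0.035],[0,0,0,-0.002,0,0.0664,0.035],[0,0,0,-0.002,0,0.01,0.05],[0,0,0,-0.002,0,-0.05,0.05],[0,0,0,-0.002,0,-0.05,0.05]]

```text
t: 11.85
ee_pos: [0.5654, -0.0609, 0.1651]
orientation: [-3.138, 0.01, -3.112]
wrist_force: [1.0, -0.5, -1.7]
finger_gap: 0.05
finger_force: 0.0
```

Run:
```python
from meas import *
cam('top');cam('side')
c=load('side');P=xyz(c);save(c,'side3',(200,130,440,310),3.3)
r=top_rect(P,c,(300,315,372,360),.032,.046);print(r)
c=load('top');P=xyz(c);r2=top_rect(P,c,(160,225,203,295),.032,.046);print(r2)
plan(([446,260.3,110],164.8),([446,260.3,36],164.8))
```

```text
(363, array([451.4, 260.7]), array([15.4, 93.7]), np.float32(164.1), np.float64(0.0386))
(246, array([451.8, 256.4]), array([14.3, 93.9]), np.float32(164.5), np.float64(0.0385))
[-0.0, 0.002, 0.294] [0.1068, 0.3235, 0.0496] rows 5.5
[-0.0, 0.002, 0.294] [0.1069, 0.3236, 0.1236] rows 1.2
```

View pics/side3.png

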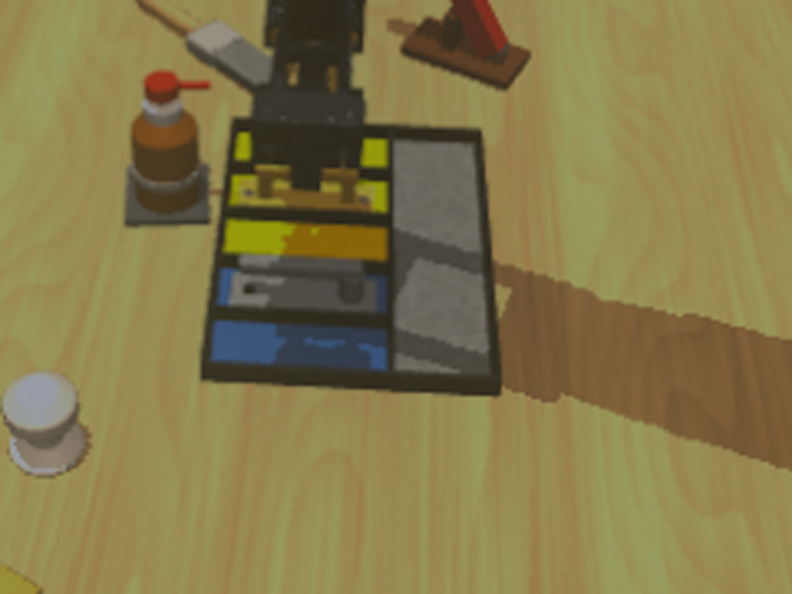

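The first lever lies in bay 3 at (300,290) and the pull in bay 1 at (305,195). Now the second lever.

Request:
apply_moves:
  increments:
    - [[0,0,0.294,0.1068,0.323,0.0496,0.05],[0,0,0.294,0.1068,0.323,0.0496,0.05],[0,0,0.294,0.1068,0.323,0.0496,0.05],[0,0,0.294,0.1068,0.323,0.0496,0.05],[0,0,0.294,0.1068,0.323,0.0496,0.05],[0,0,0.294,0.1068,0.323,0.0496,0.05],[0,0,0.294,0.1068,0.323,0.0496,0.05],[0,0,0.294,0.1068,0.323,0.1236,0.05],[0,0,0.294,0.1068,0.323,0.1236,0.05],[0,0,0.294,0.1068,0.323,0.1236,0.05]]

```text
t: 13.2
ee_pos: [0.4451, 0.2588, 0.035]
orientation: [-3.14, -0.003, 2.876]
wrist_force: [0.4, -0.4, 0.2]
finger_gap: 0.0499
finger_force: 0.0
```

Request:
apply_moves:
  increments:
    - [[0,0,0,0,0,0,0],[0,0,0,0,0,0,0],[0,0,0,0,0,0,0],[0,0,0,0,0,0,0],[0,0,0,0,0,0,0],[0,0,0,0,0,0,0],[0,0,0,0,0,0,0],[0,0,0,0,0,0,0]]

```text
t: 14.2
ee_pos: [0.4461, 0.2601, 0.0364]
orientation: [3.141, 0.001, 2.877]
wrist_force: [-2.4, -0.1, 6.2]
finger_gap: 0.0131
finger_force: 50.0
```

Run:
```python
from h import *
a=T(33,112,c=(529.1,-116.5))
s=manip.sense();p=s['ee_pos']*1000
plan(([p[0],p[1],110],164.8),([*a,110],181.7),([*a,p[2]+5],181.7))
```

```text
[0.0, 0.001, 0.001] [-0.0, 0.0, -0.0736] rows 1.2
[0.0, 0.001, -0.294] [-0.1778, -0.225, -0.0736] rows 4.6
[0.0, 0.001, -0.294] [-0.1778, -0.225, -0.005] rows 1.1
```

Request:
apply_moves:
  increments:
    - [[0,0,0,0,0,-0.0736,0],[0,0,0,0,0,-0.0736,0],[0,0,-0.294,-0.1778,-0.225,-0.0736,0],[0,0,-0.294,-0.1778,-0.225,-0.0736,0],[0,0,-0.294,-0.1778,-0.225,-0.0736,0],[0,0,-0.294,-0.1778,-0.225,-0.0736,0],[0,0,-0.294,-0.1778,-0.225,-0.0736,0],[0,0,-0.294,-0.1778,-0.225,-0.0736,0],[0,0,-0.294,-0.1778,-0.225,-0.0736,0]]

```text
t: 15.32
ee_pos: [0.5572, -0.0032, 0.1082]
orientation: [3.141, -0.002, -3.113]
wrist_force: [-0.2, 0.7, -1.6]
finger_gap: 0.0133
finger_force: 50.0
```

Run:
```python
from h import *
a=T(33,112,c=(529.1,-116.5))
s=manip.sense();p=s['ee_pos']*1000;print(p,s['finger_gap'])
plan(([*a,110],181.7),([*a,41.3],181.7))
```

```text
[557.24709984  -3.19794593 108.20210429] 0.013300303003279825
[0.001, -0.002, -0.001] [-0.0015, -0.0004, -0.0018] rows 0.0
[0.001, -0.002, -0.001] [-0.0017, -0.0005, 0.0669] rows 1.1
```

Request:
apply_moves:
  increments:
    - [[0,0,0,-0.0015,0,0.05,0],[0,0,0,-0.0015,0,0.0669,0],[0,0,0,-0.0015,0,0.0669,0],[0,0,0,-0.0015,0,0.0669,0.035],[0,0,0,-0.0015,0,0.0669,0.035],[0,0,0,-0.0015,0,0.0669,0.035],[0,0,0,-0.0015,0,0.0669,0.035],[0,0,0,-0.0015,0,0.01,0.05],[0,0,0,-0.0015,0,-0.05,0.05],[0,0,0,-0.0015,0,-0.08,0]]

```text
t: 16.58
ee_pos: [0.5614, -0.0041, 0.1932]
orientation: [-3.14, 0.005, -3.112]
wrist_force: [0.4, -0.2, -0.4]
finger_gap: 0.0421
finger_force: 0.0
```

Request:
apply_moves:
  increments:
    - [[0,0,0,0.1,0.2,-0.05,0],[0,0,0,0.1,0.2,-0.05,0],[0,0,0,0.1,0.2,-0.05,0],[0,0,0,0.1,0.2,-0.05,0],[0,0,0,0.1,0.2,-0.05,0],[0,0,0,0.1,0.2,-0.05,0]]

```text
t: 17.32
ee_pos: [0.4543, 0.1929, 0.2393]
orientation: [-3.141, 0.0, -3.112]
wrist_force: [-0.4, 0.6, 0.3]
finger_gap: 0.0005
finger_force: 0.0
```

Run:
```python
from meas import *
cam('top');cam('side')
for n in('top','side'):
    c=load(n);P=xyz(c);b=dict(top=(260,140,420,290),side=(200,120,440,300))[n];save(c,n+'4',b,3.3)
    hsv=cv2.cvtColor(c['color'],cv2.COLOR_RGB2HSV)
    m=((hsv[...,0]<8)|(hsv[...,0]>174))&(hsv[...,1]>150)&(P[...,2]>.117)&(P[...,2]<.128)&(P[...,0]>.63)&(P[...,0]<.72)
    Q=P[m];print(n,len(Q),np.median(Q,0),Q.min(0),Q.max(0))
    for k in (-56,56,112):
        a=T(38,k,c=(529.1,-116.5))/1000
        m=(abs(P[...,0]-a[0])<.06)&(abs(P[...,1]-a[1])<.025)&(P[...,2]>.038)&(P[...,2]<.05)
        Q=P[m]
        if len(Q)>20:
            r=cv2.minAreaRect((Q[:,:2]*1000).astype(np.float32));print(k,len(Q),r,np.median(Q[:,2]))
```

```text
top 133 [ 0.68124316 -0.16880881  0.12133489] [ 0.64711065 -0.17869359  0.11706205] [ 0.69834945 -0.15337361  0.12504529]
-56 204 ((569.729736328125, -169.24688720703125), (81.13006591796875, 14.13264274597168), 1.2709091901779175) 0.04369096065740437
56 215 ((567.360595703125, -59.275177001953125), (91.33233642578125, 13.965628623962402), 1.7423477172851562) 0.04325848983779304
112 218 ((565.3749389648438, -3.7099146842956543), (91.40569305419922, 12.204919815063477), 0.07929407805204391) 0.0432354521043566
side 57 [ 0.68165701 -0.16288924  0.12101338] [ 0.65039319 -0.17248916  0.11704374] [ 0.69652834 -0.15188545  0.12383957]
-56 141 ((571.4362182617188, -166.57875061035156), (80.48500061035156, 17.589740753173828), 1.7750204801559448) 0.04282004188772804
56 178 ((566.9552612304688, -55.631858825683594), (91.97298431396484, 15.547441482543945), 1.426077961921692) 0.042683218354182234
112 200 ((566.004638671875, -0.2887582778930664), (90.94026184082031, 16.76017189025879), 0.636314868927002) 0.04264831231939581
```

View pics/side4.png

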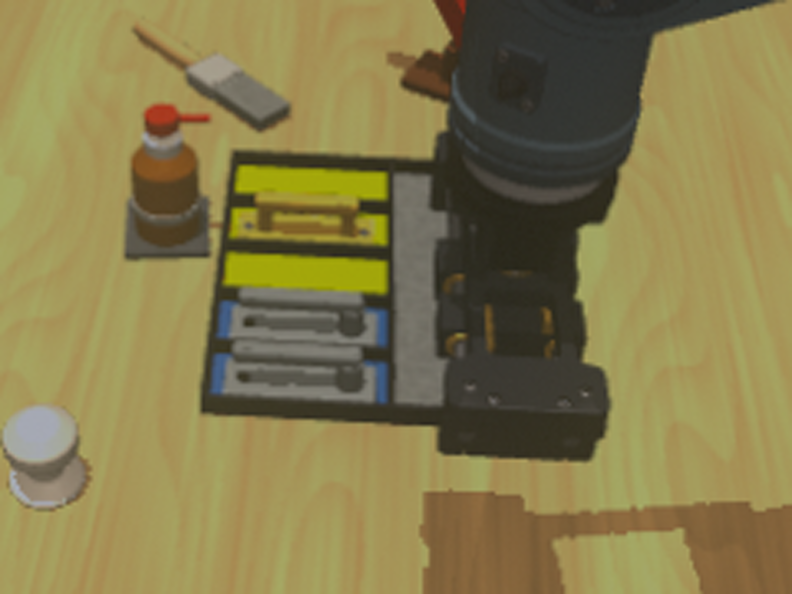

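All three fittings are home: the pull is at (305,220) and the levers at (300,320) and (300,375). Next is the nozzle.

Run:
```python
from h import *
plan(([682,-166,200],181.7),([682,-166,160],181.7))
```

```text
[-0.0, -0.001, -0.002] [-0.2175, -0.3644, 0.0389] rows 6.8
[-0.0, -0.001, -0.002] [-0.2175, -0.3644, 0.0789] rows 0.6
```

Request:
apply_moves:
  increments:
    - [[0,0,0,-0.2175,-0.3644,0.0389,0],[0,0,0,-0.2175,-0.3644,0.0389,0],[0,0,0,-0.2175,-0.3644,0.0389,0],[0,0,0,-0.2175,-0.3644,0.0389,0],[0,0,0,-0.2175,-0.3644,0.0389,0],[0,0,0,-0.2175,-0.3644,0.0389,0],[0,0,0,-0.2175,-0.3644,0.0389,0],[0,0,0,-0.2175,-0.3644,0.0389,0],[0,0,0,-0.2175,-0.3644,0.0789,0],[0,0,0,-0.2175,-0.3644,0.0789,0]]

```text
t: 18.68
ee_pos: [0.6791, -0.1637, 0.1562]
orientation: [3.138, -0.008, -3.113]
wrist_force: [-0.7, 0.8, 0.4]
finger_gap: 0.0
finger_force: 0.0
```

Request:
apply_moves:
  increments:
    - [[0,0,0,0,0,0.008,0],[0,0,0,0,0,0.016,0],[0,0,0,0,0,0.02,0],[0,0,0,0,0,0.023,0],[0,0,0,0,0,0.025,0],[0,0,0,0,0,0.025,0]]

```text
t: 19.42
ee_pos: [0.6823, -0.1644, 0.1358]
orientation: [3.141, 0.0, -3.112]
wrist_force: [-1.5, 1.8, 2.9]
finger_gap: -0.0
finger_force: 1.8
```

Request:
apply_moves:
  increments:
    - [[0,0,0,0,0,0.002,0],[0,0,0,0,0,0.0035,0],[0,0,0,0,0,0.0045,0],[0,0,0,0,0,0.0045,0],[0,0,0,0,0,0.0045,0]]

```text
t: 20.05
ee_pos: [0.6825, -0.1645, 0.1334]
orientation: [-3.141, 0.001, -3.112]
wrist_force: [-7.5, 4.0, 14.1]
finger_gap: 0.0007
finger_force: 7.4
```

The nozzle bottomed out at 14 N. I'll retreat and measure the driver.

Request:
apply_moves:
  increments:
    - [[0,0,0,0,0,-0.05,0],[0,0,0,0,0,-0.09,0],[0,0,0,0.25,0.18,-0.2,0.06],[0,0,0,0.25,0.18,-0.2,0.06],[0,0,0,0.25,0.18,-0.2,0.06],[0,0,0,0.25,0.18,-0.2,0.06],[0,0,0,0.25,0.18,-0.2,0.06],[0,0,0,0.25,0.18,-0.2,0.06],[0,0,0,0.25,0.18,-0.2,0.06]]

```text
t: 21.18
ee_pos: [0.4274, 0.0079, 0.3314]
orientation: [-3.141, 0.002, -3.112]
wrist_force: [0.7, -0.4, 0.4]
finger_gap: 0.0598
finger_force: 0.0
```

```bash
cat > drv.py <<'E'
from h import *
h=np.radians(-24.6);L=np.radians(35)
hd=np.array([np.cos(h),np.sin(h),0]);u=np.sin(L)*hd+np.cos(L)*np.array([0,0,1]);v=np.cos(L)*hd-np.sin(L)*np.array([0,0,1]);w=np.cross(u,v)
if __name__=='__main__':
  for n in('top','side'):
    cam(n);c=load(n);P=xyz(c);save(c,n+'5',(380,190,560,320) if n=='top' else (280,70,400,170),4)
    hsv=cv2.cvtColor(c['color'],cv2.COLOR_RGB2HSV)
    m=(hsv[...,0]<20)&(hsv[...,1]>110)&(P[...,2]>.03)&(P[...,2]<.21)&(abs(P[...,0]-.46)<.09)&(abs(P[...,1]+.40)<.07)
    Q=P[m];U,V,W=Q@u,Q@v,Q@w
    H=Q[Q[:,2]>.125]
    d=np.linalg.svd(H-H.mean(0),full_matrices=False)[2][0];d*=np.sign(d[2])
    print(n,len(Q),'dir',d.round(3),'lean',np.degrees(np.arccos(d[2])),'head',np.degrees(np.arctan2(d[1],d[0])))
    for a in np.arange(U.min(),U.max(),.012):
        k=(U>=a)&(U<a+.012)
        if k.sum()>8: print(round(a+.006,3),k.sum(),'V',np.percentile(V[k],[3,97]).round(4),'W',np.percentile(W[k],[3,97]).round(4))
  print('u',u,'v',v,'w',w)
E
python3 drv.py
```

```text
top 970 dir [ 0.634 -0.268  0.726] lean 43.46901847743442 head -22.950204700701413
0.331 37 V [0.4115 0.4181] W [-0.1855 -0.1645]
0.343 52 V [0.4094 0.4321] W [-0.1849 -0.1641]
0.355 56 V [0.4111 0.4306] W [-0.1855 -0.1645]
0.367 66 V [0.4113 0.4437] W [-0.1862 -0.1626]
0.379 55 V [0.4105 0.4325] W [-0.1863 -0.1642]
0.391 58 V [0.4104 0.4333] W [-0.1857 -0.1643]
0.403 61 V [0.4109 0.4314] W [-0.1856 -0.1641]
0.415 61 V [0.411  0.4316] W [-0.1854 -0.1646]
0.427 66 V [0.4105 0.4319] W [-0.1855 -0.1641]
0.439 67 V [0.4141 0.4335] W [-0.1863 -0.1641]
0.451 64 V [0.4147 0.4326] W [-0.1856 -0.1636]
0.463 73 V [0.4155 0.4302] W [-0.1869 -0.1634]
0.475 71 V [0.4169 0.4323] W [-0.1853 -0.163 ]
0.487 75 V [0.4172 0.4325] W [-0.1856 -0.1632]
0.499 85 V [0.4182 0.4391] W [-0.1865 -0.1636]
0.511 23 V [0.4195 0.4377] W [-0.1854 -0.1656]
side 633 dir [ 0.64  -0.275  0.718] lean 44.134923922152076 head -23.26548023948875
0.332 25 V [0.4111 0.4221] W [-0.184  -0.1602]
0.344 41 V [0.4119 0.4347] W [-0.1811 -0.1579]
0.356 54 V [0.4112 0.4526] W [-0.1812 -0.1559]
0.368 56 V [0.4112 0.4474] W [-0.1828 -0.1574]
0.38 40 V [0.4117 0.4328] W [-0.1837 -0.1598]
0.392 40 V [0.4114 0.4349] W [-0.1842 -0.16  ]
0.404 43 V [0.4119 0.4342] W [-0.1831 -0.1605]
0.416 43 V [0.4107 0.4355] W [-0.1847 -0.1603]
0.428 37 V [0.411  0.4344] W [-0.1809 -0.1601]
0.44 42 V [0.4143 0.437 ] W [-0.1819 -0.1602]
0.452 43 V [0.4151 0.439 ] W [-0.1817 -0.1606]
0.464 40 V [0.4167 0.4396] W [-0.1802 -0.1601]
0.476 42 V [0.4168 0.4411] W [-0.1824 -0.161 ]
0.488 43 V [0.418  0.4402] W [-0.179  -0.1614]
0.5 42 V [0.4197 0.4405] W [-0.1832 -0.1613]
u [ 0.52151641 -0.23876885  0.81915204] v [ 0.74480262 -0.34099726 -0.57357644] w [ 4.16280792e-01  9.09236109e-01 -2.77555756e-17]
```

```bash
python3 -c "
import cv2,numpy as np
a=cv2.imread('pics/top5.png');b=cv2.imread('pics/side5.png')
a=cv2.resize(a,(540,390));H=max(a.shape[0],b.shape[0]);b=cv2.resize(b,(250,390) if 0 else (int(b.shape[1]*.54),int(b.shape[0]*.54)))
o=np.zeros((390,a.shape[1]+b.shape[1],3),np.uint8);o[:390,:540]=a;o[:b.shape[0],540:]=b;cv2.imwrite('pics/mix5.png',o)"
```

```text
(no output)
```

View pics/mix5.png

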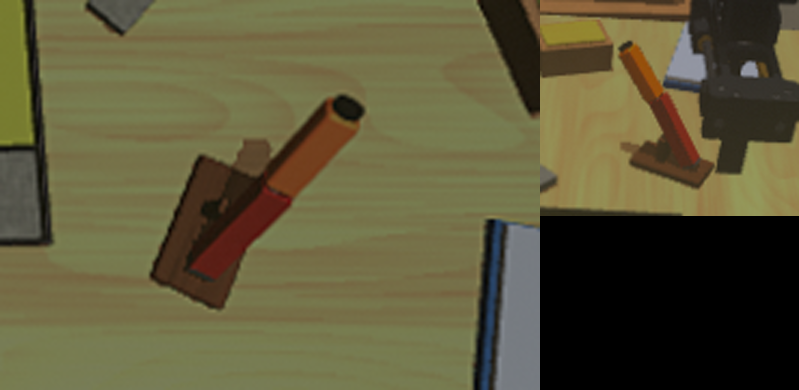

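The driver stands in the holder: handle from (280,190) to (350,105) in the left crop, and unobstructed.

Run:
```python
from drv import *
R=tool(155.4,51);P=.478*u+.419*v-.173*w
print('P',P,'z',R.apply([0,0,1]),'x',R.apply([1,0,0]))
pre=P-.1*R.apply([0,0,1])
plan((pre*1000,155.4,51),(P*1000,155.4,51))
```

```text
P [ 0.48934056 -0.41430721  0.15122615] z [ 0.70660917 -0.32351094 -0.62932039] x [-0.57220082  0.26197399 -0.77714596]
[0.203, -0.874, 0.427] [0.0202, -0.3888, 0.1163] rows 6.5
[0.203, -0.874, 0.427] [-0.0496, -0.4231, 0.1792] rows 1.6
```

Request:
apply_moves:
  increments:
    - [[0.203,-0.874,0.427,0.02,-0.389,0.116,0.06],[0.203,-0.874,0.427,0.02,-0.389,0.116,0.06],[0.203,-0.874,0.427,0.02,-0.389,0.116,0.06],[0.203,-0.874,0.427,0.02,-0.389,0.116,0.06],[0.203,-0.874,0.427,0.02,-0.389,0.116,0.06],[0.203,-0.874,0.427,0.02,-0.389,0.116,0.06],[0.203,-0.874,0.427,0.02,-0.389,0.116,0.06],[0.203,-0.874,0.427,0.02,-0.389,0.116,0.06],[0.203,-0.874,0.427,0.02,-0.389,0.116,0.06]]

```text
t: 22.4
ee_pos: [0.423, -0.3777, 0.2272]
orientation: [3.132, 0.865, 2.695]
wrist_force: [0.0, -0.2, 0.5]
finger_gap: 0.0601
finger_force: 0.0
```

Run:
```python
from drv import *
P=.478*u+.419*v-.173*w
s=manip.sense();print(s['joint_positions'].round(2),s['ee_pos'])
plan((P*1000,155.4,51))
cam('top');save(load('top'),'top6',(330,170,560,360),3.4)
```

```text
[-1.24 -0.15  2.24  1.07  0.68 -3.12] [ 0.42298925 -0.37767708  0.22718524]
[-0.003, -0.025, -0.011] [0.0087, -0.0054, 0.1068] rows 1.7
```

View pics/top6.png

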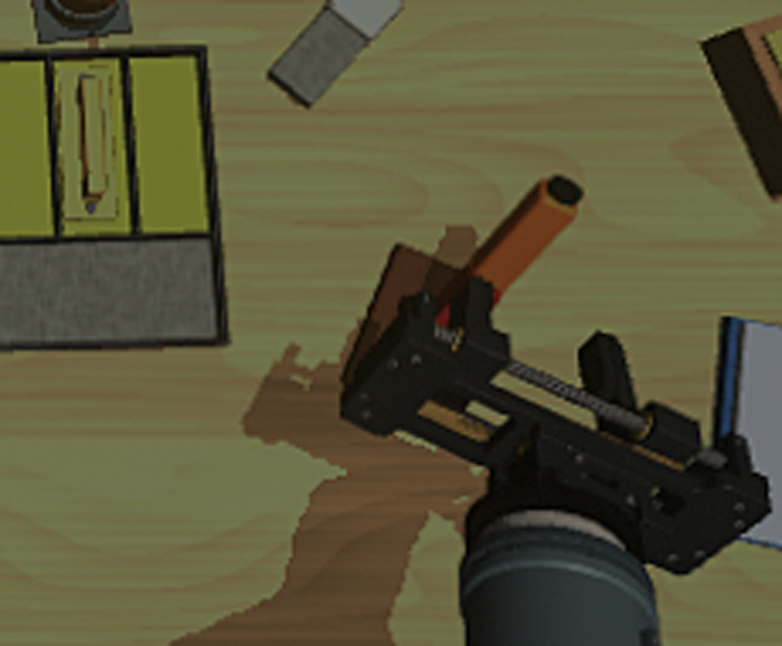

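The top crop shows the gripper back from the handle: fingers at (480,290) and (605,350), handle at (530,230). j6 is near its range limit, so I'll check the projection and the alternatives first.

Run:
```python
from drv import *
c=load('top');h_,w_=c['z_map'].shape;f=h_/2/np.tan(np.radians(float(c['fovy']))/2)
K=np.array([[f,0,float(c['cx'])],[0,f,float(c['cy'])],[0,0,1]])
s=manip.sense();p=s['ee_pos'];R=Rn.from_euler('xyz',s['orientation'])
P=.478*u+.419*v-.173*w
pts=np.array([p,p+R.apply([0,.03,.015]),p+R.apply([0,-.03,.015]),P,P+.01*v])
px=cv2.projectPoints(pts,cv2.Rodrigues(c['R'])[0],c['t'].astype(float),K,c['dist_coeffs'].astype(float))[0].reshape(-1,2)
print(((px-[330,170])*3.4).round())
```

```text
[[533. 340.]
 [480. 298.]
 [584. 345.]
 [526. 233.]
 [526. 222.]]
```

Request:
apply_moves:
  increments:
    - [[0,0,0,0.005,-0.005,0.03,0.06],[0,0,0,0.005,-0.005,0.055,0.06],[0,0,0,0.005,-0.005,0.055,0.06]]

```text
t: 22.82
ee_pos: [0.4625, -0.3947, 0.2022]
orientation: [3.128, 0.844, 2.688]
wrist_force: [-0.6, 0.4, -0.2]
finger_gap: 0.0599
finger_force: 0.0
```

Run:
```python
from drv import *
P=.478*u+.419*v-.173*w
s=manip.sense();print(s['joint_positions'].round(3),s['ee_pos'],s['orientation'])
plan((P*1000,155.4,51))
```

```text
[-1.15   0.004  2.151  1.11   0.578 -3.118] [ 0.46245536 -0.39465797  0.20216836] [3.1281373  0.84399293 2.68760851]
[-0.005, -0.046, -0.016] [0.0163, -0.0067, 0.0583] rows 1.0
```

j6 is pinned at its limit, so I'll back off and turn the tool half round, which gives the same grasp.

Request:
apply_moves:
  increments:
    - [[0,0,0,0,0,-0.06,0.06],[0,0,0,0,0,-0.06,0.06],[0,0,0.4,0,0,-0.06,0.06],[0,0,0.4,0,0,-0.06,0.06],[0,0,0.4,0,0,-0.06,0.06]]

```text
t: 23.45
ee_pos: [0.4209, -0.3765, 0.2421]
orientation: [2.719, 0.755, 2.122]
wrist_force: [-0.0, -0.4, 0.2]
finger_gap: 0.0601
finger_force: 0.0
```

Run:
```python
from drv import *
s=manip.sense();print(s['joint_positions'].round(3),s['ee_pos'],s['orientation'])
```

```text
[-1.237 -0.184  2.221  0.982  0.7   -2.61 ] [ 0.42092628 -0.37645421  0.24208544] [2.71870284 0.75518992 2.12188245]
```

j6 rises with positive z turn. Continue.

Request:
apply_moves:
  increments:
    - [[0,0,1.4,0,0,0,0.06],[0,0,1.4,0,0,0,0.06],[0,0,1.4,0,0,0,0.06],[0,0,1.4,0,0,0,0.06],[0,0,1.4,0,0,0,0.06],[0,0,1.4,0,0,0,0.06],[0,0,1.4,0,0,0,0.06],[0,0,1.4,0,0,0,0.06]]

```text
t: 24.45
ee_pos: [0.421, -0.3767, 0.242]
orientation: [2.312, -0.18, 0.97]
wrist_force: [-0.3, 0.1, 0.4]
finger_gap: 0.0601
finger_force: 0.0
```

Request:
apply_moves:
  increments:
    - [[0,0,1.34,0,0,0,0.06],[0,0,1.34,0,0,0,0.06],[0,0,1.34,0,0,0,0.06],[0,0,1.34,0,0,0,0.06],[0,0,1.34,0,0,0,0.06],[0,0,1.34,0,0,0,0.06],[0,0,1.34,0,0,0,0.06],[0,0,1.34,0,0,0,0.06]]

```text
t: 25.45
ee_pos: [0.4209, -0.3767, 0.242]
orientation: [-3.133, -0.844, -0.45]
wrist_force: [-0.4, 0.8, 0.1]
finger_gap: 0.0597
finger_force: 0.0
```

Run:
```python
from drv import *
P=.478*u+.419*v-.173*w
s=manip.sense();print(s['joint_positions'].round(3),s['ee_pos'])
z=tool(155.4,51).apply([0,0,1])
# flipped: heading -24.6, tilt -51
plan(((P-.1*z)*1000,-24.6,-51),(P*1000,-24.6,-51))
```

```text
[-1.237 -0.183  2.221  0.981  0.7    0.127] [ 0.42094473 -0.37670154  0.24200638]
[0.007, 0.046, -0.013] [-0.0207, 0.0059, 0.0186] rows 0.5
[0.007, 0.046, -0.013] [-0.0161, 0.0051, 0.1185] rows 1.6
```

Request:
apply_moves:
  increments:
    - [[0.007,0.046,-0.013,-0.0207,0.0059,0.0186,0.06],[0.007,0.046,-0.013,-0.0207,0.0059,0.0186,0.06],[0.007,0.046,-0.013,-0.018,0.0055,0.06,0.06],[0.007,0.046,-0.013,-0.0161,0.0051,0.09,0.06],[0.007,0.046,-0.013,-0.0161,0.0051,0.09,0.06],[0.007,0.046,-0.013,-0.0161,0.0051,0.09,0.06]]

```text
t: 26.2
ee_pos: [0.4701, -0.4052, 0.1714]
orientation: [-3.139, -0.891, -0.433]
wrist_force: [-0.5, -0.1, 0.3]
finger_gap: 0.0602
finger_force: 0.0
```

Run:
```python
from drv import *
P=.478*u+.419*v-.173*w
s=manip.sense();print(s['joint_positions'].round(3),s['ee_pos'])
plan((P*1000,-24.6,-51))
```

```text
[-1.161  0.109  2.153  1.352  0.561 -0.255] [ 0.4701348  -0.40524928  0.17137529]
[0.0, -0.001, -0.002] [-0.0023, 0.0002, 0.0292] rows 0.5
```

Request:
apply_moves:
  increments:
    - [[0,0,0,-0.0023,0,0.015,0.06],[0,0,0,-0.0023,0,0.0292,0.06],[0,0,0,-0.0023,0,0.0292,0.06]]

```text
t: 26.58
ee_pos: [0.4893, -0.4145, 0.1513]
orientation: [-3.139, -0.891, -0.434]
wrist_force: [0.0, 1.1, 0.5]
finger_gap: 0.0598
finger_force: 0.0
```

Request:
apply_moves:
  increments:
    - [[0,0,0,0,0,0,0],[0,0,0,0,0,0,0],[0,0,0,0,0,0,0],[0,0,0,0,0,0,0],[0,0,0,0,0,0,0],[0,0,0,0,0,0,0],[0,0,0,0,0,0,0]]
  newtons: 55

```text
t: 27.45
ee_pos: [0.4894, -0.4147, 0.1507]
orientation: [-3.139, -0.891, -0.435]
wrist_force: [-1.0, -1.5, 3.5]
finger_gap: 0.0237
finger_force: 54.6
```

Run:
```python
from drv import *
s=manip.sense();p=s['ee_pos'];print(p,s['orientation'])
plan(((p+.05*u)*1000,-24.6,-51),((p+.12*u)*1000,-24.6,-51))
```

```text
[ 0.4894348  -0.41470864  0.15067785] [-3.13852562 -0.89123574 -0.43469489]
[0.001, -0.001, -0.003] [0.0499, -0.0002, -0.0034] rows 0.8
[0.001, -0.001, -0.003] [0.1197, -0.0004, -0.0082] rows 1.1
```

Request:
apply_moves:
  increments:
    - [[0,0,0,0.02,0,-0.0014,0],[0,0,0,0.04,0,-0.0027,0],[0,0,0,0.06,0,-0.004,0],[0,0,0,0.08,0,-0.0055,0],[0,0,0,0.1,0,-0.0068,0],[0,0,0,0.13,0,-0.009,0],[0,0,0,0.13,0,-0.009,0],[0,0,0,0.13,0,-0.009,0]]

```text
t: 28.45
ee_pos: [0.5565, -0.4447, 0.2549]
orientation: [-3.136, -0.888, -0.435]
wrist_force: [-0.6, 0.2, -1.1]
finger_gap: 0.0242
finger_force: 54.6
```

Run:
```python
from drv import *
s=manip.sense();p=s['ee_pos'];print(p,s['orientation'],s['joint_positions'].round(2))
cam('side');save(load('side'),'side7',(230,20,430,200),3.3)
a=T(-68,44,c=(529.1,-116.5))
plan((p*1000+[-30,60,60],33,-25),([*a,180],91.7,0))
```

```text
[ 0.55648538 -0.44474445  0.25491527] [-3.13607531 -0.88818497 -0.43542291] [-1.03  0.14  1.9   1.01  0.54  0.23]
[0.621, -0.414, -0.803] [0.0137, -0.0423, -0.0784] rows 5.9
[0.89, -0.557, -1.878] [-0.2118, -0.2956, -0.1403] rows 5.9
```

View pics/side7.png

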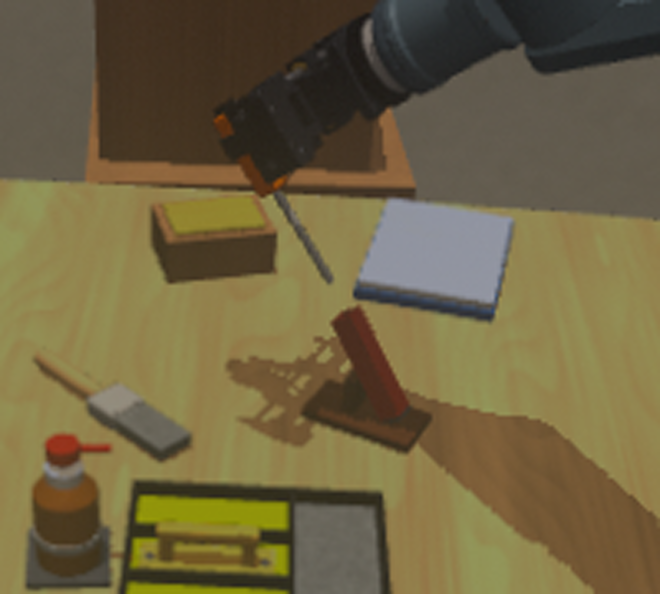

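The driver is fully out of the tube, with the shaft tip at (330,280). I'll carry it to above the slot.

Request:
apply_moves:
  increments:
    - [[0.621,-0.414,-0.803,0.0137,-0.0423,-0.0784,0],[0.621,-0.414,-0.803,0.0137,-0.0423,-0.0784,0],[0.621,-0.414,-0.803,0.0137,-0.0423,-0.0784,0],[0.621,-0.414,-0.803,0.0137,-0.0423,-0.0784,0],[0.621,-0.414,-0.803,0.0137,-0.0423,-0.0784,0],[0.621,-0.414,-0.803,0.0137,-0.0423,-0.0784,0],[0.621,-0.414,-0.803,0.0137,-0.0423,-0.0784,0]]

```text
t: 29.38
ee_pos: [0.5277, -0.3858, 0.3156]
orientation: [3.14, -0.438, 0.576]
wrist_force: [-0.2, -0.5, -2.1]
finger_gap: 0.024
finger_force: 54.6
```

Run:
```python
from drv import *
s=manip.sense();p=s['ee_pos'];print(p,s['orientation'],s['joint_positions'].round(2))
a=T(-68,44,c=(529.1,-116.5))
plan(([*a,180],91.7,0))
```

```text
[ 0.52765105 -0.38579349  0.31555559] [ 3.13958762 -0.43764102  0.57569651] [-1.01  0.26  1.46  0.44  1.45 -0.07]
[0.226, -0.397, -1.008] [0.0445, -0.2984, 0.1699] rows 5.9
```

Request:
apply_moves:
  increments:
    - [[0.226,-0.397,-1.008,0.0445,-0.2984,0.1699,0],[0.226,-0.397,-1.008,0.0445,-0.2984,0.1699,0],[0.226,-0.397,-1.008,0.0445,-0.2984,0.1699,0],[0.226,-0.397,-1.008,0.0445,-0.2984,0.1699,0],[0.226,-0.397,-1.008,0.0445,-0.2984,0.1699,0],[0.226,-0.397,-1.008,0.0445,-0.2984,0.1699,0],[0.226,-0.397,-1.008,0.0445,-0.2984,0.1699,0],[0.226,-0.397,-1.008,0.0445,-0.2984,0.1699,0]]

```text
t: 30.38
ee_pos: [0.4592, -0.0747, 0.1807]
orientation: [3.14, 0.001, 1.598]
wrist_force: [0.5, -0.3, -1.2]
finger_gap: 0.0239
finger_force: 54.6
```

Run:
```python
from drv import *
s=manip.sense();p=s['ee_pos'];print(p,s['orientation'],s['finger_gap'])
cam('side');c=load('side');save(c,'side8',(220,100,430,280),3.3)
P=xyz(c);hsv=cv2.cvtColor(c['color'],cv2.COLOR_RGB2HSV)
g=(abs(P[...,0]-p[0])<.03)&(P[...,1]<p[1]+.08)&(P[...,1]>p[1]-.17)&(P[...,2]>.1)&(P[...,2]<.26)
o=g&(hsv[...,0]<20)&(hsv[...,1]>110)
print('orange',P[o].min(0),P[o].max(0))
Q=P[g&~o&(P[...,1]<p[1]-.06)&(P[...,2]<.22)]
for y in np.arange(-.25,-.1,.015):
    q=Q[abs(Q[:,1]-y)<.0075]
    if len(q): print(round(y,3),len(q),np.median(q,0))
a=T(-68,44,c=(529.1,-116.5))
plan(([*a,60],91.7,0),([*a,27],91.7,0))
```

```text
[ 0.45921073 -0.07471124  0.1807459 ] [3.13988809e+00 8.15048191e-04 1.59793238e+00] 0.023866197095846996
orange [ 0.43210367 -0.1218507   0.1607126 ] [ 0.4877936  -0.03990033  0.25960535]
-0.16 10 [ 0.465253   -0.15745196  0.17238488]
-0.145 2 [ 0.46654802 -0.15092234  0.1725166 ]
[0.002, 0.001, -0.003] [0.0011, 0.0001, 0.1211] rows 1.9
[0.002, 0.001, -0.003] [0.0011, 0.0, 0.1541] rows 0.5
```

View pics/side8.png

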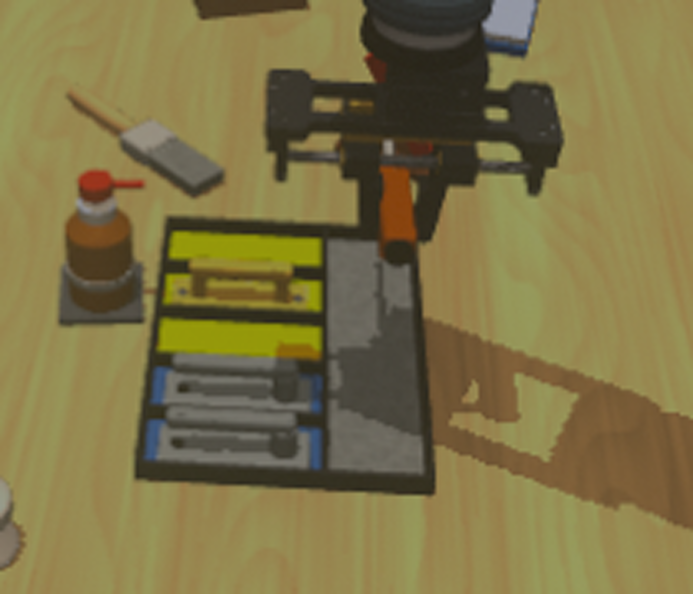

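The driver hangs level over the grey slot, handle end at (398,250). Lowering.

Request:
apply_moves:
  increments:
    - [[0,0,0,0.0011,0,0.06,0],[0,0,0,0.0011,0,0.1211,0],[0,0,0,0.0011,0,0.135,0],[0,0,0,0.0011,0,0.145,0],[0,0,0,0.0011,0,0.151,0],[0,0,0,0.0011,0,0.151,0]]

```text
t: 31.18
ee_pos: [0.4605, -0.0744, 0.031]
orientation: [3.139, 0.003, 1.6]
wrist_force: [-0.4, -0.0, -1.6]
finger_gap: 0.0236
finger_force: 54.6
```

Request:
apply_moves:
  increments:
    - [[0,0,0,0,0,0.002,0],[0,0,0,0,0,0.003,0],[0,0,0,0,0,0.003,0],[0,0,0,0,0,0.003,0]]

```text
t: 31.68
ee_pos: [0.4594, -0.0738, 0.0269]
orientation: [3.141, 0.002, 1.6]
wrist_force: [-0.0, -0.0, -1.7]
finger_gap: 0.0236
finger_force: 54.6
```

Request:
apply_moves:
  increments:
    - [[0,0,0,0,0,0.0,0.03],[0,0,0,0,0,0.0,0.03],[0,0,0,0,0,0.0,0.03],[0,0,0,0,0,0,0.03],[0,0,0,0,0,-0.015,0.03],[0,0,0,0,0,-0.04,0.04],[0,0,0,0,0,-0.1,0.05],[0,0,0,0,0,-0.16,0.05],[0,0,0,0,0,-0.2,0.05]]

```text
t: 32.8
ee_pos: [0.46, -0.0737, 0.2311]
orientation: [3.137, 0.004, 1.601]
wrist_force: [0.0, -0.3, -1.0]
finger_gap: 0.05
finger_force: 0.0
```

Request:
apply_moves:
  increments:
    - [[0,0,0,0.25,0,0,0.05],[0,0,0,0.25,0,0,0.05],[0,0,0,0.25,0,0,0.05],[0,0,0,0.25,0,0,0.05],[0,0,0,0.25,0,0,0.05],[0,0,0,0.25,0,0,0.05],[0,0,0,0.25,0,0,0.05]]

```text
t: 33.67
ee_pos: [0.4522, 0.1751, 0.2268]
orientation: [3.141, 0.002, 1.598]
wrist_force: [0.4, 0.5, 0.1]
finger_gap: 0.0499
finger_force: 0.0
```

Run:
```python
from h import *
print(manip.sense()['ee_pos'])
for n in('top','side'):
    cam(n);c=load(n);P=xyz(c);save(c,n+'9',(220,120,430,280),3.3)
    hsv=cv2.cvtColor(c['color'],cv2.COLOR_RGB2HSV)
    o=(abs(P[...,0]-.46)<.034)&(P[...,1]<.03)&(P[...,1]>-.26)&(P[...,2]<.06)
    h=P[o&(hsv[...,0]<20)&(hsv[...,1]>110)&(P[...,2]>.02)]
    print(n,len(h),cv2.minAreaRect((h[:,:2]*1000).astype(np.float32)),np.median(h[:,2]))
    t=o&(hsv[...,1]<80)&(P[...,2]>.012)&(P[...,1]<-.12);print(len(P[t]),np.ptp(P[t][:,1]),np.median(P[t][:,2]))
```

```text
[0.4522153  0.17507344 0.22676974]
top 84 ((461.8778991699219, -86.57035827636719), (23.423694610595703, 78.30450439453125), 3.542456865310669) 0.026361034315285824
211 0.13217941353409787 0.018537437064677625
side 21 ((454.1619873046875, -80.46853637695312), (69.07814025878906, 7.903027534484863), 89.91999816894531) 0.027042831248907846
24 0.07286211634814918 0.01894937637860407
```

View pics/side9.png

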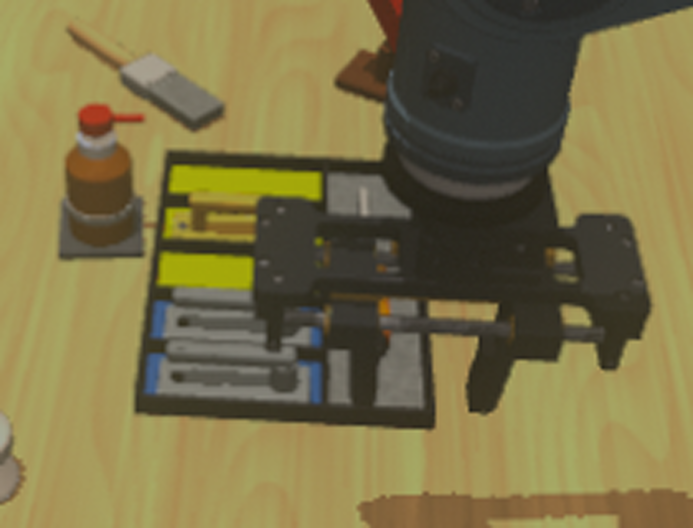

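The driver lies flat in the slot, with its shaft end at (365,200) and its handle top at about 27 mm. The fittings are undisturbed and the nozzle is up. Handing in.

```bash
python3 -c "
from workcell import manip
print(manip.finish_job())"
```

```text
the job is handed in; nothing more can be done
None
```

I handed the job in at about 34 s: the one pull and two levers present are in their bays, the nozzle was pressed before the driver was drawn, and the driver lies flat in the grey slot; finish_job() returned no verdict.

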